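Wind up and start the clockwork bottle display

TASK

There is no mains at this bottle stall, so the display turntable runs on clockwork. Wind its winged key clockwise, a part turn at a time, until its pointer comes up to the stop; only then swing the start lever all the way over so that the turntable turns on its own. Leave the bottles, jars and can around it standing where they are.

Things in the scene. Friction and masses are not known exactly. Their poses are not given: they have to be found in the camera images.
- stand: Clockwork display: fixed grey housing 200 (x) x 400 (y) x 60 mm high; origin at the centre of its underside; yaw within 0.4 rad. In its frame, mm: key axis (-35, -140), turntable axis (0, 105), lever pivot (45, 5). The turntable (radius 80, stud to 92, top 82 above the table) carries a bottle and a jar fixed to it, up to 272 above the table, within 62 of its axis.
- key_grip (a point): Middle of the winged steel key, on its upright axis, 110 mm above the table. The wings are one upright plate: 80 mm wide along the point's x, 10 mm thick along its y, 89 to 127 mm above the table, flat-faced, both wings alike, on a 14 mm shaft. Site and key turn together. A flat dark pointer at its foot, 50 mm long, under 10 mm above the housing, points along the point's +y.
- key (a joint): How far the key is wound, rad; grows clockwise seen from above. 0: run down, pointer (and point y) along the housing's +y. 4.6: fully wound, a hard stop, pointer against a small dark block 12 mm high on the robot's side of the key (housing's -x). Starts at 0 to 0.9. Takes 0.12 N m, rising to 0.18 N m; stays where it is let go.
- lever_grip (a point): The middle of the lever's upright black grip, a round post 16 mm across, from 78 to 118 mm above the table; this point is 103 mm above the table, 75 mm from the pivot. The lever is a flat steel crank that swings level about a vertical pivot.
- lever_pivot (a point): A point on the lever's vertical pivot axis, at the same height as lever_grip.
- lever (a joint): Angle of the start lever, rad: 0 is stop (arm along the housing's -y), 0.7 is run, its end. Grows counter-clockwise seen from above: the grip moves towards the housing's +x, away from the robot. About 1.1 N at the grip moves it; it stays where it is left. Its tooth holds the turntable's stud until about 0.25 rad.
- turntable (a joint): Angle of the turntable, rad, 0 at the start; once let go by the lever it turns by itself counter-clockwise, about 0.5 rad/s.
- bottle_a: Loose capped brown bottle, 62 mm across, 200 mm high, upright on the table beside or behind the housing. Origin at the centre of its foot.
- bottle_b: Loose capped green bottle, same size and origin as bottle_a.
- bottle_c: Loose capped brown bottle, same size and origin as bottle_a.
- jar: Loose glass jar, 72 mm across, 95 mm high, upright on the table beside the housing on the key's side. Origin at the centre of its foot.
- small_jar: Loose glass jar, 54 mm across, 75 mm high, near the other jar. Origin at the centre of its foot.
- can: Loose aluminium can, 66 mm across, 115 mm high, behind the housing. Origin at the centre of its foot.
There are look-alikes about, which are no part of the job. Leave any orange or red look-alike of the small_jar alone.

How it is judged:
By the outcome, as a careful person would: the job done as asked, in the order asked, and still so for the second after the job is handed in, with the robot touching nothing.
It also fails if it takes over 64 s, if anything falls off the work surface, if the arm or the gripper's body presses on something with over 40 N, if the wrist force passes 120 N, or if a joint passes its speed limit or range.

ROBOT

A 6-joint arm with a two-finger parallel gripper is mounted at the origin on the work surface. World frame = base frame: x ahead of the robot, y to its left, z up, the work surface at z = 0. Lengths are in m, angles in rad, forces in N, time in s.
With the tool pointing down it reaches from about 0.3 to 0.775 m from the base axis. Payload 14.6 kg.
Tool frame: the origin (TCP) lies at the very end of the fingers, on their centre line; the grasp point (between the pads) lies 19 mm behind it; x points along the fingers, y is the direction in which the jaws open and shut, and the axes are right-handed (so a half turn about x gives the same grasp; the last joint's range is limited). The gripper opens to 94 mm and grips with 3 to 60 N. Pads are 16 mm wide; open, the fingers measure 119 mm over their backs; the gripper's body (75 mm by 177 mm) begins 78 mm behind the grasp point.
Start: joints at [1.126, 0.3, 1.521, -0, 1.321, -0.067], TCP at [0.203, 0.511, 0.205] pointing down, gripper open.
Joint ranges: [-3.03, 3.03], [-0.79, 2.21], [0.23, 2.52], [-1.04, 4.18], [0, 3.07], [-2.55, 2.55]. Speed limits (rad/s): [2.22, 2.22, 2.57, 3.14, 3.14, 3.14].

INTERFACE

Orientations are given as [roll, pitch, yaw] about the fixed x, y, z axes, in that order (R = Rz(yaw) Ry(pitch) Rx(roll)).
In Python, from station import ctrl, viewer, hand_in gives the robot as it stands. The module is installed in compiled form; this text tells all that it offers.
- The arm moves only by the tool play_rows, never from a script. Its argument "deltas" is a list that holds one entry, the list of rows, each a list of 7 numbers: the shift along the tool's x, y, z in mm, then the turn, a rotation vector about the tool's x, y, z in rad, then the finger opening in mm, from 0 to 94. In form: [[[dx, dy, dz, ax, ay, az, gripper], ...]]. A call has 1 to 10 rows; each row shifts and turns the commanded pose from where the row before left it, along the tool's axes as they then stand; what a row does not reach is not made up. A row lasts 1/10 s, in which the tool goes at most 50 mm and 8.59 degrees, less where a joint would pass 70% of its speed; a pose out of reach is approached as far as the arm can. A call with a gripper value outside its range is refused whole. The fingers move at their own pace and stop on an object; "grip_force" is the grip in N (left out, the last holds). Time passes only in rows, so rows that do not move let the fingers close. It gives the time, the measured TCP pose, the force and the opening at its end, in the units of the state.
- ctrl.get_obs(): the state, without advancing time (a new reading comes with each control period).
- viewer.camera(name): name is "scene" or "side" or "wrist"; returns a dict with "img" (480x640x3 uint8, red, green, blue), "fx", "fy", "cx", "cy" (pixels), "rvec" (rotation vector, rad) and "tvec" (3), from world to camera coordinates, as OpenCV has them. Camera axes: x right, y down, z forward; pixel columns grow to the right and rows downward; lengths in m; the calibration is good to about 2 mm. A picture is of the moment at which its call begins. There is no depth.
- hand_in(): hands the job in, once; it reports no verdict.
The state is a dict: "time_s": time; "qpos": joint angles; "joint_vel": joint speeds; "tau": joint torques, N m; "ee_pos": TCP position; "eef_rot": TCP orientation; "force": force on the tool from outside, world axes, zero at the start; "moment": the same for the moment, N m; "grip_width": finger opening in m.
Only numpy, scipy, OpenCV 4.12 (cv2) and the standard library are available. Lean on these libraries where they do the work, as an engineer would, in place of code of your own. Each camera call takes 0.05 s, during which the arm holds its last target.

## Working session

There is one attempt and no reset: what is moved stays moved. The work goes in short steps, Python scripts to look and compute and a tool call to move; the robot and the scene stay as the last step left them, time stands still between calls to the robot, and variables do not carry over. Pictures are saved under pics/ and viewed, and the job is handed in when it is done.

Besides the shell and the picture viewer there is one more tool, called after "Emit:" by a JSON object that holds its "op" and its "data". play_rows: Moves the arm, as the interface text tells. Its arguments: {"type":"object","properties":{"deltas":{"type":"array","items":{"type":"array","items":{"type":"array","items":{"type":"number"}}}},"grip_force":{"type":"number"}},"required":["deltas"]}

```bash
mkdir -p pics
python3 - <<'E'
from station import ctrl, viewer
import cv2
for n in ["scene","side","wrist"]:
    c=viewer.camera(n); cv2.imwrite(f"pics/{n}0.png",c["img"][:,:,::-1])
    R=cv2.Rodrigues(c["rvec"])[0]; print(n,c["fx"],c["cx"],c["cy"],-R.T@c["tvec"].ravel() if hasattr(c["tvec"],'ravel') else c["tvec"]); print(R.round(3))
o=ctrl.get_obs(); print(o)
E
```

```text
scene 554.4756363752335 323.28705092439435 240.0413559204222 [ 0.94825867 -0.53984998  0.9920686 ]
[[ 0.866  0.5    0.007]
 [ 0.403 -0.691 -0.6  ]
 [-0.295  0.523 -0.8  ]]
side 492.06025717359034 317.34549395080916 252.60203834328087 [-0.01866163 -0.6027843   0.72105428]
[[ 0.718 -0.696 -0.002]
 [-0.414 -0.424 -0.805]
 [ 0.56   0.579 -0.593]]
wrist 396.42287343567955 317.97651258735124 227.5007651789733 [0.13528935 0.53776121 0.38405973]
[[ 0.369  0.929 -0.001]
 [ 0.899 -0.357  0.253]
 [ 0.235 -0.094 -0.968]]
{'time_s': 0.15, 'qpos': array([ 1.12639426e+00,  3.00336358e-01,  1.52137919e+00, -3.34632451e-05,
        1.32069863e+00, -6.66184942e-02]), 'joint_vel': array([-0.0020692 , -0.00076538, -0.00180467, -0.00026148, -0.00109598,
       -0.00087717]), 'tau': array([-4.85278470e-04, -5.31964266e+01, -3.52817559e+01,  7.07942317e-02,
        2.36344157e-02, -5.88376110e-05]), 'ee_pos': array([0.20281807, 0.51104885, 0.20504565]), 'eef_rot': array([-1.59797743,  1.56997417, -1.97575271]), 'force': array([-1.24852248, -0.10472904,  0.49031006]), 'moment': array([ 0.00857507,  0.00967995, -0.00041806]), 'grip_width': 0.09403481830316841}
```

View pics/scene0.png

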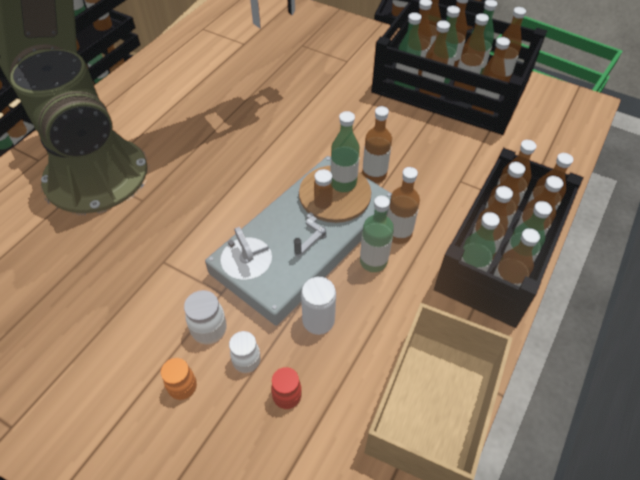

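View pics/side0.png

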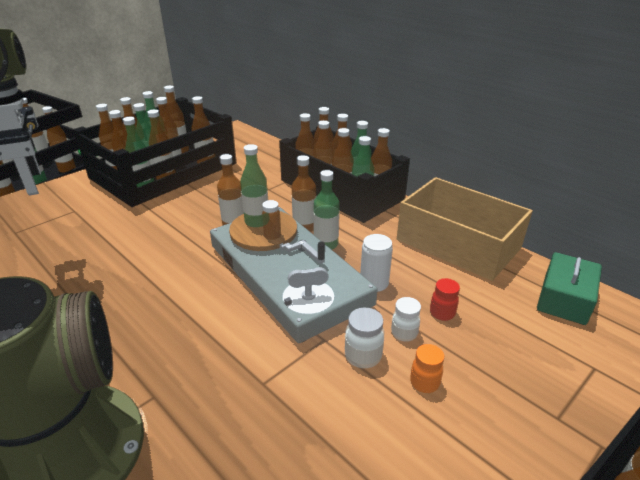

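View pics/wrist0.png

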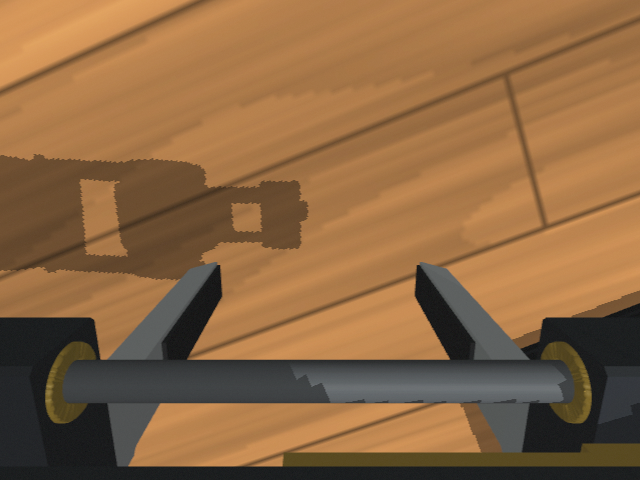

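Both views show the housing, the key on its white disc (scene ~(246,255), side ~(308,290)), and the lever grip (scene ~(297,245), side ~(321,250)). I'll zoom in next.

```bash
cat > h.py <<'E'
import numpy as np, cv2
from station import ctrl, viewer
def ray(c,u,v):
    R=cv2.Rodrigues(np.array(c["rvec"],float))[0]; t=np.array(c["tvec"],float).ravel()
    C=-R.T@t; d=R.T@np.array([(u-c["cx"])/c["fx"],(v-c["cy"])/c["fy"],1.]); return C,d/np.linalg.norm(d)
def onz(c,u,v,z):
    C,d=ray(c,u,v); return C+d*(z-C[2])/d[2]
def tri(c1,p1,c2,p2):
    A=np.zeros((3,3));b=np.zeros(3)
    for c,p in((c1,p1),(c2,p2)):
        C,d=ray(c,*p);P=np.eye(3)-np.outer(d,d);A+=P;b+=P@C
    return np.linalg.solve(A,b)
def proj(c,P):
    return cv2.projectPoints(np.array(P,float).reshape(-1,3),np.array(c["rvec"],float),np.array(c["tvec"],float),np.array([[c["fx"],0,c["cx"]],[0,c["fy"],c["cy"]],[0,0,1.]]),None)[0].reshape(-1,2)
def crop(c,x0,y0,w,h,name):
    s=min(800/w,600/h); cv2.imwrite(name,cv2.resize(c["img"][y0:y0+h,x0:x0+w,::-1],None,fx=s,fy=s,interpolation=cv2.INTER_CUBIC)); print(name,s)
E
python3 - <<'E'
from h import *
import pickle
a=viewer.camera("scene");b=viewer.camera("side")
pickle.dump((a,b),open("c.pkl","wb"))
crop(a,190,150,240,180,"pics/s1.png");crop(b,200,180,200,150,"pics/d1.png")
E
```

```text
pics/s1.png 3.3333333333333335
pics/d1.png 4.0
```

View pics/s1.png

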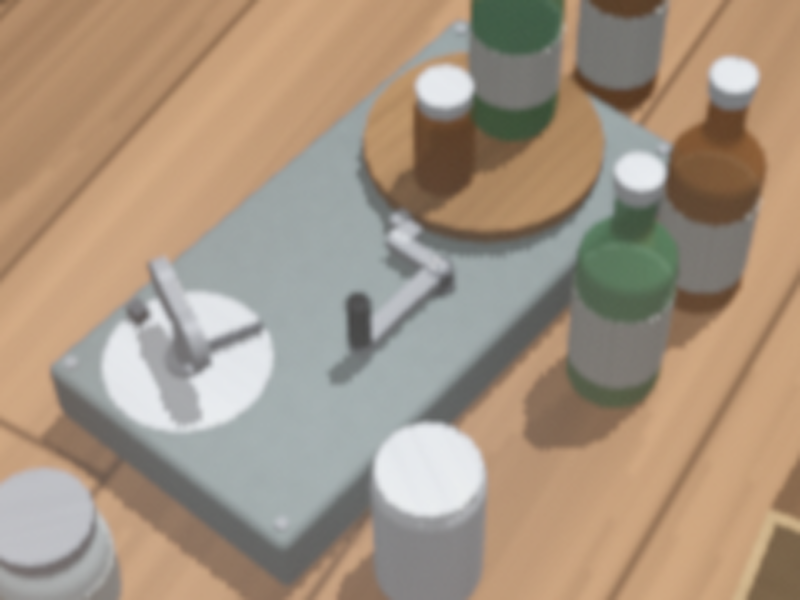

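View pics/d1.png

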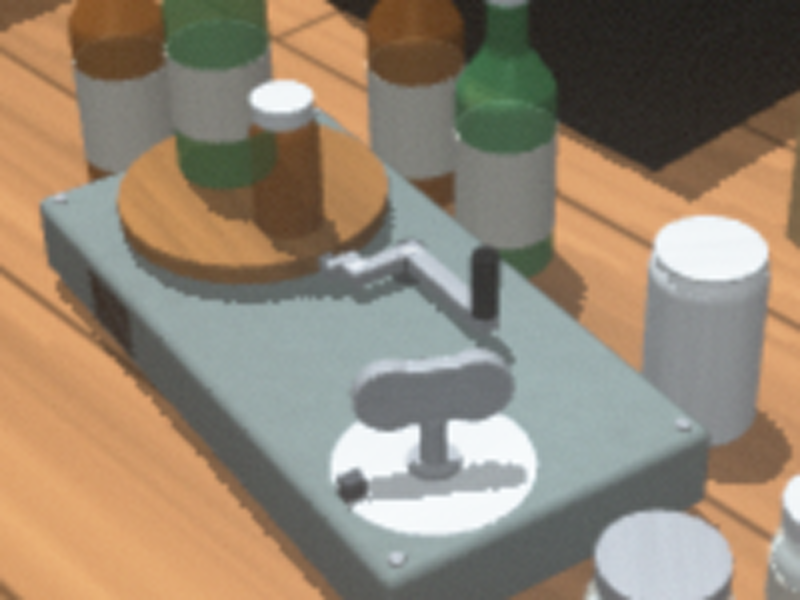

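Run:
```python
from h import *
import pickle
a,b=pickle.load(open("c.pkl","rb"))
S=lambda u,v:(190+u/3.3333,150+v/3.3333)
D=lambda u,v:(200+u/4,180+v/4)
sc=[onz(a,*S(*p),.061)for p in[(70,362),(280,522),(663,148),(460,28)]]
sd=[onz(b,*D(*p),.061)for p in[(398,558),(684,425),(60,199)]]
print("scene screws",np.round(sc,4)); print("side",np.round(sd,4))
# order: A(-x,-y) B(+x,-y) C(+x,+y) Dd(-x,+y)
sc=np.array(sc)[:,:2]; print("ctr scene",sc.mean(0)," sides",np.linalg.norm(sc[1]-sc[0]),np.linalg.norm(sc[3]-sc[0]))
v=(sc[3]-sc[0])+(sc[2]-sc[1]); print("yaw",np.arctan2(-v[0],v[1]))
v=(sd[2]-sd[0])[:2]; print("yaw side",np.arctan2(-v[0],v[1]), "ctr", (sd[1]+sd[2])[:2]/2)
for n,c,(x,y,w,h),in(("scene",a,(190,150,240,180)),("side",b,(200,180,200,150))):
    I=c["img"][y:y+h,x:x+w].astype(int); m=((I.min(2)>200)).astype(np.uint8)
    k,l,st,ce=cv2.connectedComponentsWithStats(m)
    for i in range(1,k):
        if st[i,4]>30: print(n,st[i],ce[i])
g=tri(a,S(359,322),b,D(485,283)); print("lever grip mid",g, tri(a,S(358,300),b,D(485,252)))
kt=[tri(a,S(160,262),b,D(352,398)),]
# wing top line points at z .127 : scene ends, side ends
print("wing scene",onz(a,*S(160,262),.122),onz(a,*S(200,352),.110))
print("stop block",onz(a,*S(137,313),.068),onz(b,*D(351,485),.068))
print("pointer tip",onz(a,*S(260,326),.066))
```

```text
scene screws [[ 0.43   -0.0881  0.061 ]
 [ 0.6027 -0.1179  0.061 ]
 [ 0.6677  0.2535  0.061 ]
 [ 0.4939  0.2831  0.061 ]]
side [[ 0.4299 -0.0894  0.061 ]
 [ 0.6019 -0.1204  0.061 ]
 [ 0.4922  0.281   0.061 ]]
ctr scene [0.54856287 0.08264741]  sides 0.17523964040381831 0.37662327810774066
yaw -0.1718616090090782
yaw side -0.16673571133107232 ctr [0.5470832  0.08027541]
scene [214  17  13  10 102] [219.87254902  21.95098039]
scene [125  20  16  12 150] [132.84        25.43333333]
scene [185  46  14  11 123] [191.62601626  50.84552846]
scene [ 55  88  22  13 186] [64.39784946 93.69354839]
scene [ 31  97  51  32 788] [ 55.39086294 114.        ]
scene [113 127  32  28 692] [128.19653179 140.5982659 ]
side [63 20 15  8 94] [70.07446809 23.68085106]
side [163  54  29  16 356] [177.24438202  61.64044944]
side [ 88 104  46  30 557] [115.38599641 120.51166966]
side [ 83 106  22  14 221] [ 93.13122172 112.28959276]
side [196 119   4  11  35] [197.8        123.88571429]
side [152 132  29  18 179] [162.69832402 143.20670391]
lever grip mid [0.58157923 0.00568844 0.09634511] [0.58133759 0.0059646  0.11713381]
wing scene [ 0.4662827  -0.03205145  0.122     ] [ 0.51842358 -0.06799488  0.11      ]
stop block [ 0.4473461  -0.04070321  0.068     ] [ 0.44315899 -0.0408148   0.068     ]
pointer tip [ 0.51785529 -0.00945807  0.066     ]
```

Run:
```python
from h import *
import pickle
from scipy.spatial.transform import Rotation as Ro
a,b=pickle.load(open("c.pkl","rb"))
ps=-.1705; c0=np.array([.548,.0815]); R=np.array([[np.cos(ps),-np.sin(ps)],[np.sin(ps),np.cos(ps)]])
for n,p in dict(key=(-.035,-.14),piv=(.045,.005),g0=(.045,-.07),g7=(.045+.075*np.sin(.7),.005-.075*np.cos(.7)),tt=(0,.105)).items(): print(n,(c0+R@p).round(4))
S=lambda u,v:(190+u/3.3333,150+v/3.3333)
D=lambda u,v:(200+u/4,180+v/4)
st=lambda p:(R.T@(np.array(p)[:2]-c0)*1000).round()
for n,p,q,z in [("green cap",S(641,172),D(504,-28),.2),("brown c cap",S(735,77),(303,160),.2),("brown a cap",(381.5,113),(226.5,159),.2),("can top",S(430,465),(377,242),.115),("jar top",(202,303),(365.5,320),.095),("small jar",(243,341),(407,306),.075)]:
    t=tri(a,p,b,q); P=onz(a,*p,z);Q=onz(b,*q,z); print(n,t.round(3),P.round(3)[:2],Q.round(3)[:2],"stand frame",st((P+Q)/2))
print(proj(a,[*(c0+R@(-.035,-.14)),.06])*1, "disc key px scene"); 
for c,nm in((a,"scene"),(b,"side")):print(nm,proj(c,[[*(c0+R@(-.035,-.14)),.127]]))
o=ctrl.get_obs(); M=Ro.from_euler("xyz",o["eef_rot"]).as_matrix(); print(M.round(4)); print("tool y ang",np.arctan2(M[1,1],M[0,1]), o["qpos"],o["time_s"])
```

```text
key [ 0.4898 -0.0505]
piv [0.5932 0.0788]
g0 [0.5805 0.0049]
g7 [0.6311 0.0141]
tt [0.5658 0.185 ]
green cap [0.705 0.116 0.197] [0.707 0.112] [0.701 0.112] stand frame [148.  57.]
brown c cap [0.72  0.212 0.193] [0.722 0.207] [0.709 0.199] stand frame [145. 148.]
brown a cap [0.59  0.346 0.193] [0.593 0.338] [0.581 0.332] stand frame [ -4. 256.]
can top [ 0.674 -0.07   0.112] [ 0.675 -0.07 ] [ 0.671 -0.073] stand frame [ 149. -130.]
jar top [ 0.495 -0.195  0.092] [ 0.495 -0.194] [ 0.491 -0.2  ] stand frame [  -7. -284.]
small jar [ 0.598 -0.213  0.071] [ 0.598 -0.213] [ 0.594 -0.218] stand frame [  98. -284.]
[[245.68774346 257.93231497]] disc key px scene
scene [[242.07993766 238.22598721]]
side [[307.90989655 269.73937855]]
[[-2.000e-04  3.689e-01  9.295e-01]
 [-5.000e-04  9.295e-01 -3.689e-01]
 [-1.000e+00 -5.000e-04 -0.000e+00]]
tool y ang 1.1929944977095568 [ 1.12642250e+00  3.00153183e-01  1.52127348e+00 -1.96890858e-05
  1.32070469e+00 -6.65671171e-02] 0.25
```

Emit:
{"op": "play_rows", "data": {"deltas": [[[0, -20.8, 23.7, 0, 0, 0, 94], [0, -20.8, 23.7, 0, 0, 0, 94], [0, -20.8, 23.7, 0, 0, 0, 94], [0, -20.8, 23.7, 0, 0, 0, 94], [0, -20.8, 23.7, 0, 0, 0, 94], [0, -20.8, 23.7, 0, 0, 0, 94], [0, -20.8, 23.7, 0, 0, 0, 94], [0, -20.8, 23.7, 0, 0, 0, 94], [0, -20.8, 23.7, 0, 0, 0, 94], [0, -20.8, 23.7, 0, 0, 0, 94]]]}}

```text
time_s: 1.25
ee_pos: [0.3468, 0.2292, 0.2055]
eef_rot: [0.641, 1.571, 0.263]
force: [0.7, 0.6, -0.7]
grip_width: 0.0939
```

Emit:
{"op": "play_rows", "data": {"deltas": [[[0, -20.8, 23.7, 0, 0, 0, 94], [0, -20.8, 23.7, 0, 0, 0, 94], [0, -20.8, 23.7, 0, 0, 0, 94], [0, -20.8, 23.7, 0, 0, 0, 94], [0, -20.8, 23.7, 0, 0, 0, 94], [0, -20.8, 23.7, 0, 0, 0, 94], [0, -20.8, 23.7, 0, 0, 0, 94], [0, -20.8, 23.7, 0.07, 0, 0, 94], [0, -20.8, 23.7, 0.07, 0, 0, 94], [0, -20.8, 23.7, 0.08, 0, 0, 94]]]}}

```text
time_s: 2.25
ee_pos: [0.4843, -0.0542, 0.2054]
eef_rot: [2.9, 1.571, 2.299]
force: [0.3, 1.2, 0.5]
grip_width: 0.0941
```

```bash
cat >> h.py <<'E'
from scipy.spatial.transform import Rotation as Ro
KEY=np.array([.4898,-.0505])
def rel(p,ang):
    "tool-axis shift (mm) and turn to have TCP at p, pointing down, tool y at world angle ang"
    o=ctrl.get_obs(); M=Ro.from_euler("xyz",o["eef_rot"]).as_matrix()
    T=np.array([[0,np.cos(ang),0],[0,np.sin(ang),0],[-1,0,0.]]);T[:,2]=np.cross(T[:,0],T[:,1])
    print("t",o["time_s"],"pos",o["ee_pos"].round(4),"yang",np.arctan2(M[1,1],M[0,1]).round(4),"q",o["qpos"].round(3),"F",o["force"].round(2),"M",o["moment"].round(3),"w",o["grip_width"].round(4))
    print("shift",(M.T@(np.array(p)-o["ee_pos"])*1000).round(1),"turn",Ro.from_matrix(M.T@T).as_rotvec().round(4))
E
python3 - <<'E'
from h import *
rel([*KEY,.2],.972)
c=viewer.camera("wrist"); cv2.imwrite("pics/w2.png",c["img"][:,:,::-1])
c0=np.array([.548,.0815]);print(proj(c,[[*KEY,.127],[*KEY,.06]]))
E
```

```text
Traceback (most recent call last):
  File "h.py", line 23, in rel
    print("t",o["time_s"],"pos",o["ee_pos"].round(4),"yang",np.arctan2(M[1,1],M[0,1]).round(4),"q",o["qpos"].round(3),"F",o["force"].round(2),"M",o["moment"].round(3),"w",o["grip_width"].round(4))
                                                                                                                                                                           ^^^^^^^^^^^^^^^^^^^^^
AttributeError: 'float' object has no attribute 'round'
```

```bash
sed -i 's/o\["grip_width"\].round(4)/round(o["grip_width"],4)/' h.py
python3 - <<'E'
from h import *
rel([*KEY,.2],.972)
c=viewer.camera("wrist"); cv2.imwrite("pics/w2.png",c["img"][:,:,::-1])
print(proj(c,[[*KEY,.127],[*KEY,.06]]))
E
```

```text
t 2.25 pos [ 0.4843 -0.0542  0.2054] yang 0.9701 q [-0.187  0.16   1.693  0.     1.289 -1.157] F [0.34 1.24 0.46] M [ 0.06  -0.017 -0.015] w 0.0941
shift [5.4 6.2 2.4] turn [-0.0019 -0.0001 -0.    ]
[[327.11775981 238.54099943]
 [325.31254767 216.23012761]]
```

View pics/w2.png

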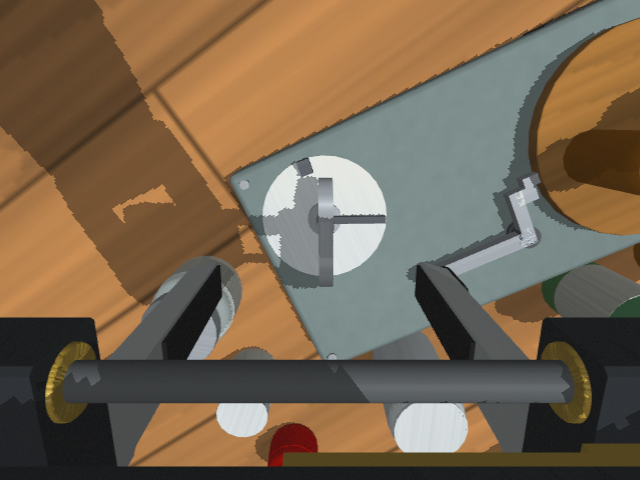

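The wrist view shows the plate upright in the image at column 326 with the pointer horizontal, so the tool is aligned with it. Next I'll centre over the key, descend, and close.

Emit:
{"op": "play_rows", "data": {"deltas": [[[5, 3.1, 1.2, 0, 0, 0, 60], [0, 3.1, 1.2, 0, 0, 0, 60], [20, 0, 0, 0, 0, 0, 60], [25, 0, 0, 0, 0, 0, 60], [25, 0, 0, 0, 0, 0, 60], [20, 0, 0, 0, 0, 0, 60], [12, 0, 0, 0, 0, 0, 60], [5, 0, 0, 0, 0, 0, 60], [0, 0, 0, 0, 0, 0, 60]]]}}

```text
time_s: 3.2
ee_pos: [0.4894, -0.0488, 0.0935]
eef_rot: [-2.7, 1.571, 2.986]
force: [0.2, -0.1, 0.6]
grip_width: 0.06
```

Run:
```python
from h import *
rel([*KEY,.093],.972)
c=viewer.camera("wrist"); cv2.imwrite("pics/w3.png",c["img"][:,:,::-1])
```

```text
t 3.2 pos [ 0.4894 -0.0488  0.0935] yang 0.9739 q [-0.174  0.301  1.802 -0.     1.039 -1.148] F [ 0.25 -0.06  0.56] M [-0.03   0.     0.015] w 0.06
shift [ 0.5 -1.2  1.3] turn [ 0.0019 -0.0002  0.0001]
```

View pics/w3.png

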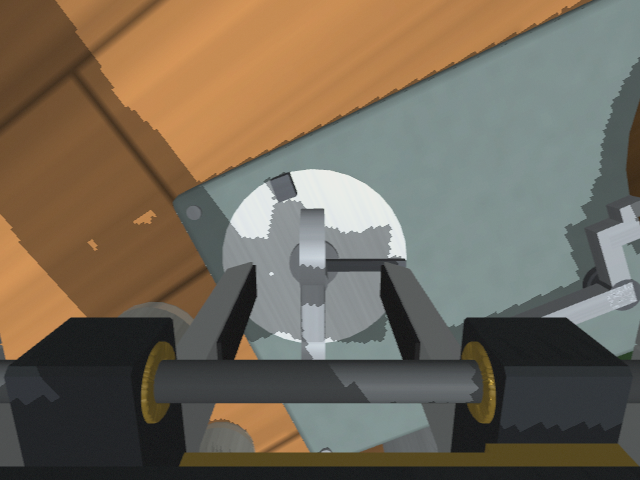

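The plate lies between the fingers, about 1 mm off centre. I'll correct that and close on it.

Emit:
{"op": "play_rows", "data": {"deltas": [[[0, -1.2, 1.3, 0, 0, 0, 40], [0, 0, 0, 0, 0, 0, 20], [0, 0, 0, 0, 0, 0, 0], [0, 0, 0, 0, 0, 0, 0], [0, 0, 0, 0, 0, 0, 0], [0, 0, 0, 0, 0, 0, 0]]], "grip_force": 30}}

```text
time_s: 3.85
ee_pos: [0.4898, -0.0509, 0.0935]
eef_rot: [1.415, 1.571, 0.817]
force: [-0.2, 0.7, -0.3]
grip_width: 0.0154
```

Emit:
{"op": "play_rows", "data": {"deltas": [[[0, 0, 0, 0.05, 0, 0, 0], [0, 0, 0, 0.1, 0, 0, 0], [0, 0, 0, 0.1, 0, 0, 0], [0, 0, 0, 0.1, 0, 0, 0], [0, 0, 0, 0.05, 0, 0, 0]]]}}

```text
time_s: 4.35
ee_pos: [0.4896, -0.0514, 0.0935]
eef_rot: [-1.289, 1.57, -2.291]
force: [-2.9, -3.8, 1.6]
grip_width: 0.0101
```

Run:
```python
from h import *
rel([*KEY,.093],.572)
c=viewer.camera("wrist"); cv2.imwrite("pics/w4.png",c["img"][:,:,::-1])
```

```text
t 4.35 pos [ 0.4896 -0.0514  0.0935] yang 0.5693 q [-1.780e-01  3.020e-01  1.801e+00 -1.000e-03  1.040e+00 -7.470e-01] F [-2.94 -3.75  1.56] M [-0.7    0.42   0.102] w 0.0101
shift [ 0.5  0.7 -0.6] turn [-0.0027  0.0003  0.001 ]
```

View pics/w4.png

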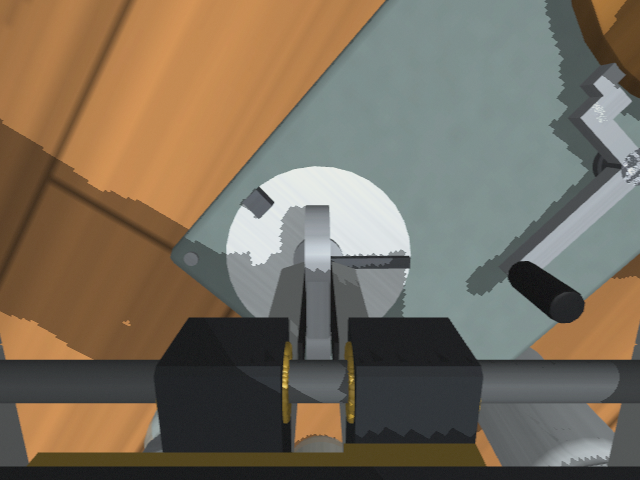

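The key turned 0.4 rad with the jaws, and the plate is still square in the pads. I'll carry on.

Emit:
{"op": "play_rows", "data": {"deltas": [[[0, 0.5, -0.4, 0.1, 0, 0, 0], [0, 0, 0, 0.1, 0, 0, 0], [0, 0, 0, 0.1, 0, 0, 0], [0, 0, 0, 0.1, 0, 0, 0], [0, 0, 0, 0.1, 0, 0, 0], [0, 0, 0, 0.1, 0, 0, 0], [0, 0, 0, 0.1, 0, 0, 0], [0, 0, 0, 0.1, 0, 0, 0], [0, 0, 0, 0.05, 0, 0, 0]]]}}

```text
time_s: 5.3
ee_pos: [0.4897, -0.0513, 0.0934]
eef_rot: [-0.166, 1.569, -2.017]
force: [-4.1, -8.8, 1.8]
grip_width: 0.01
```

Emit:
{"op": "play_rows", "data": {"deltas": [[[0, 0, 0, 0.1, 0, 0, 0], [0, 0, 0, 0.1, 0, 0, 0], [0, 0, 0, 0.1, 0, 0, 0], [0, 0, 0, 0.1, 0, 0, 0], [0, 0, 0, 0.1, 0, 0, 0], [0, 0, 0, 0.1, 0, 0, 0], [0, 0, 0, 0.1, 0, 0, 0], [0, 0, 0, 0.1, 0, 0, 0], [0, 0, 0, 0.05, 0, 0, 0], [0, 0, 0, 0, 0, 0, 0]]]}}

```text
time_s: 6.3
ee_pos: [0.4899, -0.0514, 0.0935]
eef_rot: [0.941, 1.569, -1.758]
force: [-2.5, -9.9, 1.0]
grip_width: 0.0098
```

Run:
```python
from h import *
rel([*KEY,.093],-1.128)
c=viewer.camera("wrist"); cv2.imwrite("pics/w5.png",c["img"][:,:,::-1])
```

```text
t 6.3 pos [ 0.4899 -0.0514  0.0935] yang -1.1276 q [-0.178  0.302  1.8   -0.002  1.039  0.951] F [-2.46 -9.86  1.02] M [-1.797  0.494 -0.005] w 0.0098
shift [ 0.5 -0.8 -0.3] turn [ 0.0004  0.0011 -0.0015]
```

View pics/w5.png

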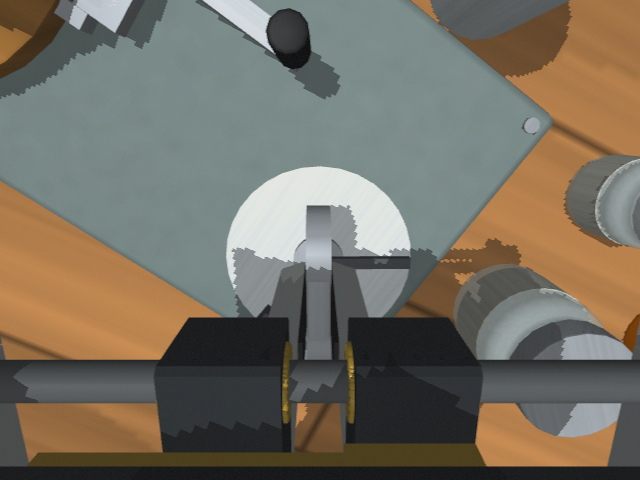

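Emit:
{"op": "play_rows", "data": {"deltas": [[[0, 0, 0, 0, 0, 0, 60], [0, 0, 0, 0, 0, 0, 60], [0, 0, 0, 0, 0, 0, 60], [-20, 0, 0, 0, 0, 0, 60], [-30, 0, 0, 0, 0, 0, 60], [-10, 0, 0, -0.142, 0, 0, 60], [0, 0, 0, -0.142, 0, 0, 60], [0, 0, 0, -0.142, 0, 0, 60], [0, 0, 0, -0.142, 0, 0, 60], [0, 0, 0, -0.142, 0, 0, 60]]]}}

```text
time_s: 7.35
ee_pos: [0.49, -0.0501, 0.1535]
eef_rot: [3.062, 1.571, 1.081]
force: [-0.7, 0.6, -0.9]
grip_width: 0.06
```

Emit:
{"op": "play_rows", "data": {"deltas": [[[0, 0, 0, -0.142, 0, 0, 60], [0, 0, 0, -0.142, 0, 0, 60], [0, 0, 0, -0.142, 0, 0, 60], [0, 0, 0, -0.142, 0, 0, 60], [0, 0, 0, -0.142, 0, 0, 60], [0, 0, 0, -0.142, 0, 0, 60], [0, 0, 0, -0.142, 0, 0, 60], [0, 0, 0, -0.142, 0, 0, 60], [0, 0, 0, -0.142, 0, 0, 60], [0, 0, 0, -0.142, 0, 0, 60]]]}}

```text
time_s: 8.35
ee_pos: [0.49, -0.0501, 0.1534]
eef_rot: [1.713, 1.571, 1.152]
force: [-0.9, -0.1, 0.3]
grip_width: 0.06
```

Emit:
{"op": "play_rows", "data": {"deltas": [[[0, 0, 0, -0.142, 0, 0, 60], [0, 0, 0, -0.142, 0, 0, 60], [0, 0, 0, -0.142, 0, 0, 60], [0, 0, 0, -0.142, 0, 0, 60], [0, 0, 0, -0.142, 0, 0, 60], [0, 0, 0, -0.142, 0, 0, 60], [0, 0, 0, -0.02, 0, 0, 60], [0, 0, 0, 0, 0, 0, 60]]]}}

```text
time_s: 9.15
ee_pos: [0.49, -0.0502, 0.1534]
eef_rot: [1.415, 1.571, 1.716]
force: [0.6, 0.2, -0.0]
grip_width: 0.0601
```

Run:
```python
from h import *
rel([.4896,-.0515,.093],-1.128+np.pi)
c=viewer.camera("wrist"); cv2.imwrite("pics/w6.png",c["img"][:,:,::-1])
```

```text
t 9.15 pos [ 0.49   -0.0502  0.1534] yang 1.8723 q [-0.176  0.224  1.743  0.     1.174 -2.049] F [ 0.56  0.21 -0.02] M [0.062 0.018 0.021] w 0.0601
shift [60.4 -1.1 -0.8] turn [-1.413e-01  0.000e+00 -1.000e-04]
```

View pics/w6.png

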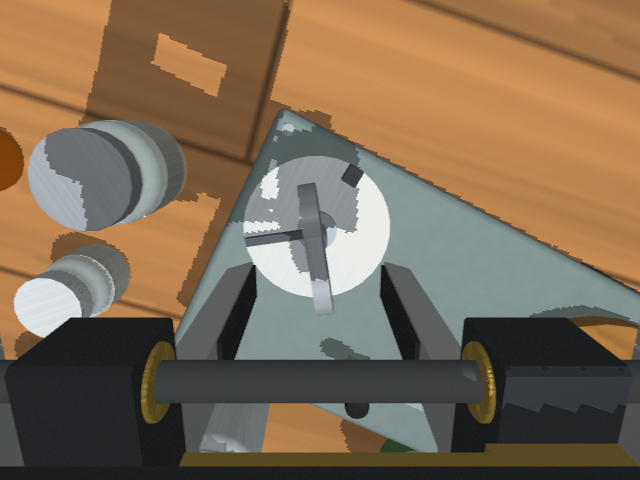

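The plate is tilted about 8° in the image, which matches the remaining -0.141 rad. I'll turn by that, descend and grip.

Emit:
{"op": "play_rows", "data": {"deltas": [[[0, -1.1, -0.8, -0.07, 0, 0, 60], [0, 0, 0, -0.07, 0, 0, 60], [20, 0, 0, 0, 0, 0, 60], [20, 0, 0, 0, 0, 0, 60], [15, 0, 0, 0, 0, 0, 60], [5, 0, 0, 0, 0, 0, 40], [0, 0, 0, 0, 0, 0, 20], [0, 0, 0, 0, 0, 0, 0], [0, 0, 0, 0, 0, 0, 0], [0, 0, 0, 0, 0, 0, 0]]], "grip_force": 30}}

```text
time_s: 10.2
ee_pos: [0.4899, -0.0517, 0.0941]
eef_rot: [-0.64, 1.57, -0.196]
force: [0.5, 0.2, -0.1]
grip_width: 0.0236
```

Emit:
{"op": "play_rows", "data": {"deltas": [[[0, 0, 0, 0, 0, 0, 0], [0, 0, 0, 0, 0, 0, 0], [0, 0, 0, 0.1, 0, 0, 0], [0, 0, 0, 0.1, 0, 0, 0], [0, 0, 0, 0.1, 0, 0, 0], [0, 0, 0, 0.1, 0, 0, 0], [0, 0, 0, 0.1, 0, 0, 0], [0, 0, 0, 0.1, 0, 0, 0], [0, 0, 0, 0.1, 0, 0, 0], [0, 0, 0, 0.1, 0, 0, 0]]]}}

```text
time_s: 11.2
ee_pos: [0.4897, -0.0516, 0.0937]
eef_rot: [-0.039, 1.571, -0.399]
force: [-1.1, -0.2, 2.9]
grip_width: 0.0096
```

Emit:
{"op": "play_rows", "data": {"deltas": [[[0, 0, 0, 0.1, 0, 0, 0], [0, 0, 0, 0.1, 0, 0, 0], [0, 0, 0, 0.1, 0, 0, 0], [0, 0, 0, 0.1, 0, 0, 0], [0, 0, 0, 0.1, 0, 0, 0], [0, 0, 0, 0.1, 0, 0, 0], [0, 0, 0, 0.1, 0, 0, 0], [0, 0, 0, 0.1, 0, 0, 0], [0, 0, 0, 0.1, 0, 0, 0], [0, 0, 0, 0, 0, 0, 0]]]}}

```text
time_s: 12.2
ee_pos: [0.4897, -0.0516, 0.0937]
eef_rot: [0.897, 1.571, -0.36]
force: [-1.0, 0.4, 2.7]
grip_width: 0.0097
```

Run:
```python
from h import *
rel([.4896,-.0515,.093],-3.2+np.pi)
c=viewer.camera("wrist"); cv2.imwrite("pics/w7.png",c["img"][:,:,::-1])
```

```text
t 12.2 pos [ 0.4897 -0.0516  0.0937] yang 0.3134 q [-0.179  0.301  1.801 -0.     1.039 -0.493] F [-1.02  0.35  2.67] M [-0.074  0.231 -0.088] w 0.0097
shift [ 0.7 -0.  -0.1] turn [ 3.718e-01  1.000e-04 -2.000e-04]
```

View pics/w7.png

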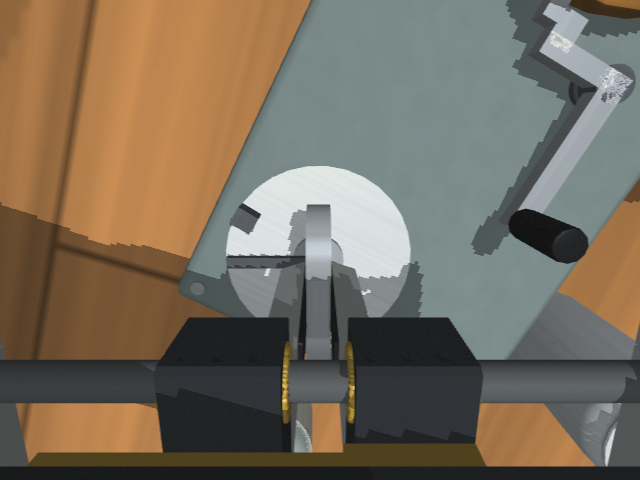

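The pointer is about 0.37 rad short of the block at (246,219). I'll finish in smaller steps and watch the moment.

Emit:
{"op": "play_rows", "data": {"deltas": [[[0, 0, 0, 0.08, 0, 0, 0], [0, 0, 0, 0.08, 0, 0, 0], [0, 0, 0, 0.08, 0, 0, 0], [0, 0, 0, 0.05, 0, 0, 0], [0, 0, 0, 0, 0, 0, 0]]]}}

```text
time_s: 12.75
ee_pos: [0.4896, -0.0516, 0.0937]
eef_rot: [1.145, 1.571, -0.398]
force: [-1.8, 0.2, 4.7]
grip_width: 0.0096
```

Run:
```python
from h import *
rel([.4896,-.0515,.093],-3.2+np.pi)
```

```text
t 12.75 pos [ 0.4896 -0.0516  0.0937] yang 0.027 q [-0.179  0.301  1.801 -0.     1.039 -0.206] F [-1.8   0.18  4.66] M [-0.041  0.366 -0.074] w 0.0096
shift [ 0.7 -0.  -0.1] turn [ 0.0854  0.0001 -0.0002]
```

Emit:
{"op": "play_rows", "data": {"deltas": [[[0, 0, 0, 0.02, 0, 0, 0], [0, 0, 0, 0.02, 0, 0, 0], [0, 0, 0, 0.02, 0, 0, 0], [0, 0, 0, 0, 0, 0, 0]]]}}

```text
time_s: 13.15
ee_pos: [0.4896, -0.0516, 0.0936]
eef_rot: [1.244, 1.571, -0.361]
force: [-2.7, -0.4, 5.8]
grip_width: 0.0099
```

Run:
```python
from h import *
rel([.4896,-.0515,.093],-3.2+np.pi)
c=viewer.camera("wrist"); cv2.imwrite("pics/w8.png",c["img"][:,:,::-1])
```

```text
t 13.15 pos [ 0.4896 -0.0516  0.0936] yang -0.0344 q [-0.179  0.301  1.801 -0.     1.039 -0.145] F [-2.72 -0.41  5.8 ] M [-0.032  0.426  0.135] w 0.0099
shift [ 0.6 -0.  -0.1] turn [ 0.024   0.0001 -0.0002]
```

View pics/w8.png

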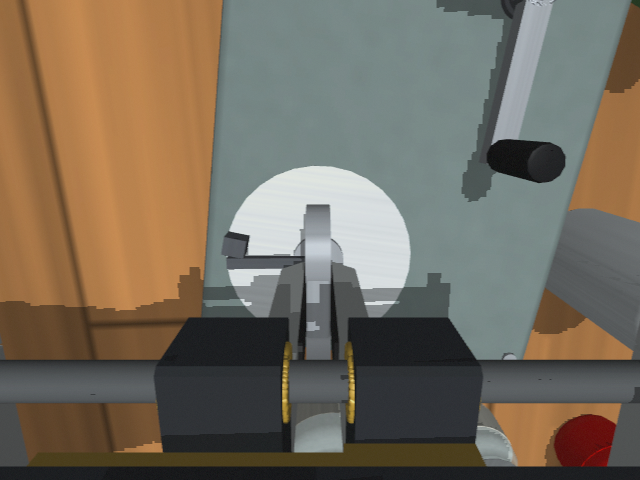

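The pointer is almost touching the block and the moment is rising. I'll use small steps against the stop.

Emit:
{"op": "play_rows", "data": {"deltas": [[[0, 0, 0, 0.015, 0, 0, 0], [0, 0, 0, 0.015, 0, 0, 0], [0, 0, 0, 0, 0, 0, 0]]]}}

```text
time_s: 13.5
ee_pos: [0.4897, -0.0516, 0.0936]
eef_rot: [1.057, 1.571, -0.578]
force: [-1.5, 0.4, 5.8]
grip_width: 0.0099
```

Run:
```python
from h import *
rel([.4896,-.0515,.093],-3.2+np.pi)
```

```text
t 13.5 pos [ 0.4897 -0.0516  0.0936] yang -0.0641 q [-0.179  0.301  1.801 -0.     1.039 -0.115] F [-1.55  0.4   5.78] M [-0.024  0.4    0.252] w 0.0099
shift [ 0.6 -0.1 -0.1] turn [-0.0057  0.0001 -0.0002]
```

Emit:
{"op": "play_rows", "data": {"deltas": [[[0, 0, 0, 0.015, 0, 0, 0], [0, 0, 0, 0.015, 0, 0, 0], [0, 0, 0, 0, 0, 0, 0]]]}}

```text
time_s: 13.8
ee_pos: [0.4897, -0.0516, 0.0937]
eef_rot: [0.887, 1.57, -0.778]
force: [-1.6, 0.1, 5.5]
grip_width: 0.0102
```

Run:
```python
from h import *
rel([.4896,-.0515,.093],-3.2+np.pi)
c=viewer.camera("wrist"); crop(c,200,150,240,180,"pics/w9.png")
```

```text
t 13.8 pos [ 0.4897 -0.0516  0.0937] yang -0.0937 q [-0.179  0.301  1.801 -0.     1.039 -0.086] F [-1.6   0.11  5.47] M [-0.033  0.388  0.463] w 0.0102
shift [ 0.7 -0.1 -0.1] turn [-0.0353  0.0002 -0.0003]
pics/w9.png 3.3333333333333335
```

View pics/w9.png

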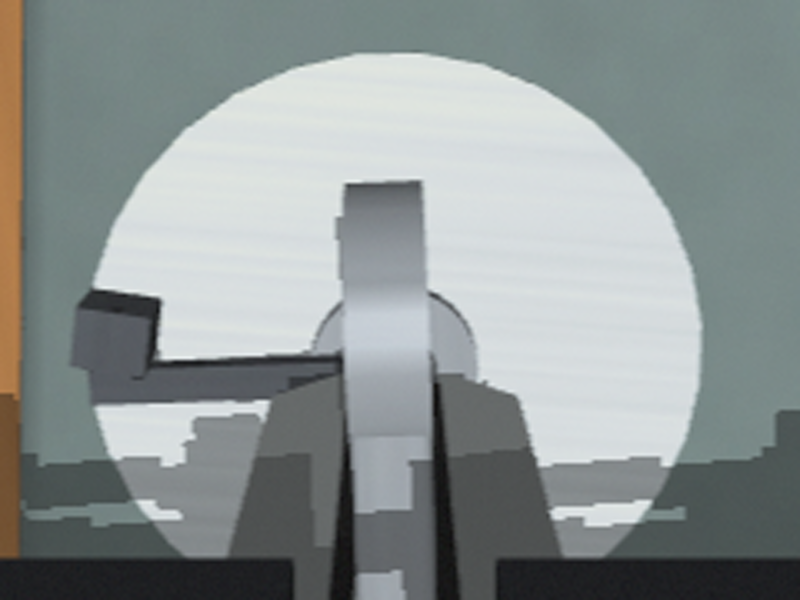

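The pointer is against the block: the moment climbs to 0.46 N m while the key no longer follows. I'll release, lift and check.

Emit:
{"op": "play_rows", "data": {"deltas": [[[0, 0, 0, 0, 0, 0, 40], [0, 0, 0, 0, 0, 0, 40], [0, 0, 0, 0, 0, 0, 40], [-20, 0, 0, 0, 0, 0, 40], [-30, 0, 0, 0, 0, 0, 40], [-30, 0, 0, 0, 0, 0, 40], [-15, 0, 0, 0, 0, 0, 40], [0, 0, 0, 0, 0, 0, 40]]]}}

```text
time_s: 14.65
ee_pos: [0.4904, -0.0517, 0.1902]
eef_rot: [1.497, 1.567, -0.168]
force: [0.9, -1.0, 0.7]
grip_width: 0.0399
```

Run:
```python
from h import *
rel([.5808,.0050,.188],-0.1)
c=viewer.camera("wrist"); cv2.imwrite("pics/w10.png",c["img"][:,:,::-1])
```

```text
t 14.65 pos [ 0.4904 -0.0517  0.1902] yang -0.0949 q [-0.179  0.185  1.701  0.     1.253 -0.085] F [ 0.91 -0.97  0.68] M [-0.035  0.106  0.024] w 0.0399
shift [  2.5  84.6 -65. ] turn [ 0.0051  0.0002 -0.0035]
```

View pics/w10.png

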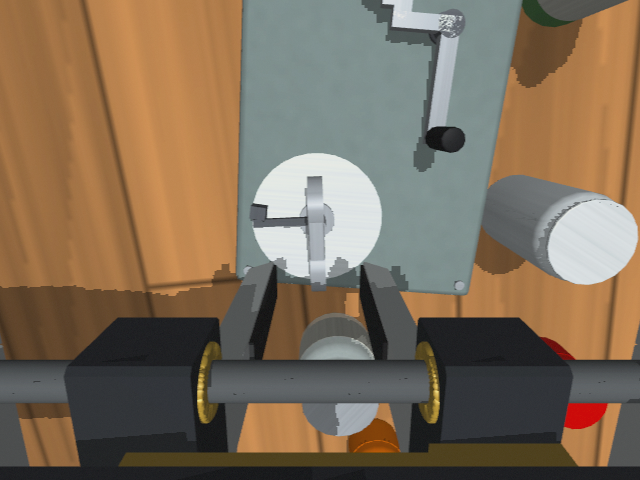

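The pointer sits against the block at (258,215) and stayed there after release. Next is the lever.

Emit:
{"op": "play_rows", "data": {"deltas": [[[0, 21, -16, 0, 0, 0, 40], [0, 21, -16, 0, 0, 0, 40], [0, 21, -16, 0, 0, 0, 40], [0, 21.6, -17, 0, 0, 0, 40], [0, 0, 0, -0.1, 0, 0, 40], [0, 0, 0, -0.095, 0, 0, 40], [20, 0, 0, 0, 0, 0, 40], [0, 0, 0, 0, 0, 0, 40]]]}}

```text
time_s: 15.5
ee_pos: [0.5785, 0.0052, 0.1647]
eef_rot: [-1.725, 1.565, 3.087]
force: [0.2, 0.1, -0.1]
grip_width: 0.0401
```

Run:
```python
from h import *
rel([.5808,.0050,.094],0.1)
c=viewer.camera("wrist"); cv2.imwrite("pics/w11.png",c["img"][:,:,::-1])
print(proj(c,[[.5808,.005,.118],[.5808,.005,.08]]))
for x,y in((430,130),): pass
```

```text
t 15.5 pos [0.5785 0.0052 0.1647] yang 0.1 q [-0.054  0.401  1.482 -0.     1.264 -0.154] F [ 0.2   0.12 -0.11] M [-0.09   0.02  -0.014] w 0.0401
shift [70.7  2.7  0.5] turn [-0.     -0.0009  0.0058]
[[321.45867676 250.63876837]
 [321.28952147 233.6838806 ]]
```

View pics/w11.png

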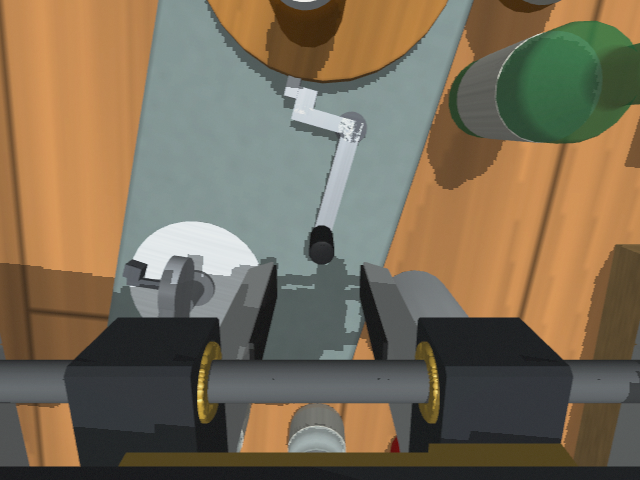

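The post top is at (321,252), as predicted. I'll descend over it and narrow the jaws to a loose cage.

Emit:
{"op": "play_rows", "data": {"deltas": [[[10, 2.7, 0.5, 0, 0, 0, 40], [25, 0, 0, 0, 0, 0, 40], [20, 0, 0, 0, 0, 0, 40], [12, 0, 0, 0, 0, 0, 40], [4, 0, 0, 0, 0, 0, 32], [0, 0, 0, 0, 0, 0, 24], [0, 0, 0, 0, 0, 0, 24]]], "grip_force": 10}}

```text
time_s: 16.25
ee_pos: [0.5832, 0.0048, 0.0984]
eef_rot: [1.394, 1.569, -0.077]
force: [0.1, 0.9, 0.5]
grip_width: 0.0242
```

Run:
```python
from h import *
rel([.5808,.0050,.094],0.1)
c=viewer.camera("wrist"); cv2.imwrite("pics/w12.png",c["img"][:,:,::-1])
o=ctrl.get_obs();M=Ro.from_euler("xyz",o["eef_rot"]).as_matrix()
ps=-.1705; piv=np.array([.5936,.0789])
def P(a): return piv+.075*np.array([np.sin(ps+a),-np.cos(ps+a)])
for a in np.arange(0.1,.81,.1):
    d=P(a)-P(a-.1); print(round(a,1),(M.T@np.array([*d,0])*1000).round(1), P(a).round(4))
```

```text
t 16.25 pos [0.5832 0.0048 0.0984] yang 0.1 q [-0.055  0.478  1.536 -0.     1.126 -0.154] F [0.05 0.9  0.53] M [-0.077  0.057  0.035] w 0.0242
shift [ 4.4 -2.4 -0.4] turn [-0.      0.0002 -0.0014]
0.1 [0.  7.3 1.6] [0.5883 0.0041]
0.2 [0.  7.4 0.9] [0.5958 0.0039]
0.3 [0.  7.5 0.2] [0.6033 0.0045]
0.4 [ 0.   7.5 -0.6] [0.6107 0.0059]
0.5 [ 0.   7.4 -1.3] [0.6179 0.0079]
0.6 [ 0.   7.2 -2.1] [0.6248 0.0107]
0.7 [ 0.   7.  -2.8] [0.6315 0.0142]
0.8 [ 0.   6.7 -3.5] [0.6378 0.0183]
```

View pics/w12.png

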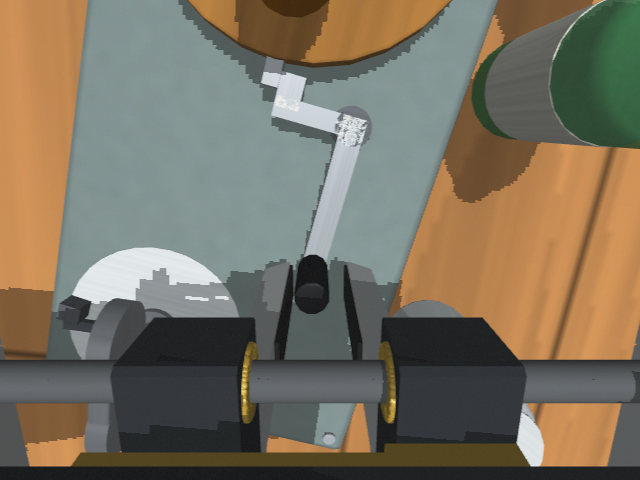

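The post is caged between the fingers. I'll swing it along the arc.

Emit:
{"op": "play_rows", "data": {"deltas": [[[4, 3.5, 1, 0, 0, 0, 24], [0, 3.6, 0.8, 0, 0, 0, 24], [0, 3.7, 0.5, 0, 0, 0, 24], [0, 3.7, 0.4, 0, 0, 0, 24], [0, 3.7, 0.1, 0, 0, 0, 24], [0, 3.7, 0.1, 0, 0, 0, 24], [0, 3.7, -0.3, 0, 0, 0, 24], [0, 3.7, -0.3, 0, 0, 0, 24], [0, 3.7, -0.6, 0, 0, 0, 24], [0, 3.7, -0.7, 0, 0, 0, 24]]]}}

```text
time_s: 17.3
ee_pos: [0.6197, 0.0077, 0.0934]
eef_rot: [1.678, 1.571, 0.208]
force: [-0.2, -0.3, -0.1]
grip_width: 0.0242
```

Emit:
{"op": "play_rows", "data": {"deltas": [[[0, 3.6, -1, 0, 0, 0, 24], [0, 3.6, -1.1, 0, 0, 0, 24], [0, 3.5, -1.4, 0, 0, 0, 24], [0, 3.5, -1.4, 0, 0, 0, 24], [0, 0, 0, 0, 0, 0, 24]]]}}

```text
time_s: 17.8
ee_pos: [0.6333, 0.0142, 0.0934]
eef_rot: [1.992, 1.57, 0.521]
force: [-0.3, -0.3, 0.1]
grip_width: 0.024
```

Run:
```python
from h import *
rel([.6315,.0142,.094],0.1)
c=viewer.camera("wrist"); cv2.imwrite("pics/w13.png",c["img"][:,:,::-1])
```

```text
t 17.8 pos [0.6333 0.0142 0.0934] yang 0.1002 q [-0.036  0.588  1.379  0.     1.175 -0.136] F [-0.31 -0.33  0.08] M [-0.075  0.067  0.019] w 0.024
shift [-0.6 -1.8 -0.2] turn [ 0.0002 -0.0001 -0.0003]
```

View pics/w13.png

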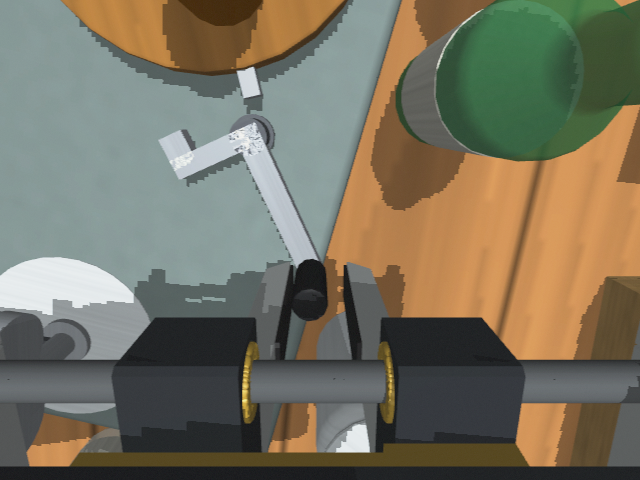

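The lever has swung about 0.65 rad and the stud has come free. I'll nudge on until I feel the end stop.

Emit:
{"op": "play_rows", "data": {"deltas": [[[0, 1.2, -0.5, 0, 0, 0, 24], [0, 1.2, -0.5, 0, 0, 0, 24], [0, 0, 0, 0, 0, 0, 24]]]}}

```text
time_s: 18.15
ee_pos: [0.6349, 0.0148, 0.0934]
eef_rot: [-1.329, 1.57, -2.8]
force: [-2.8, -1.1, 1.4]
grip_width: 0.0241
```

Emit:
{"op": "play_rows", "data": {"deltas": [[[0, 1, -0.5, 0, 0, 0, 24], [0, 1, -0.5, 0, 0, 0, 24], [0, 0, 0, 0, 0, 0, 24]]]}}

```text
time_s: 18.45
ee_pos: [0.6354, 0.015, 0.0931]
eef_rot: [-1.336, 1.565, -2.807]
force: [-15.7, -8.3, 6.7]
grip_width: 0.0245
```

Run:
```python
from h import *
rel([.6315,.0142,.094],0.1)
c=viewer.camera("wrist"); cv2.imwrite("pics/w14.png",c["img"][:,:,::-1])
```

```text
t 18.45 pos [0.6354 0.015  0.0931] yang 0.0996 q [-0.033  0.595  1.367 -0.002  1.184 -0.132] F [-15.7   -8.35   6.74] M [-1.711  3.183  0.06 ] w 0.0245
shift [-0.9 -3.9  0.4] turn [-0.0004  0.0013  0.0053]
```

View pics/w14.png

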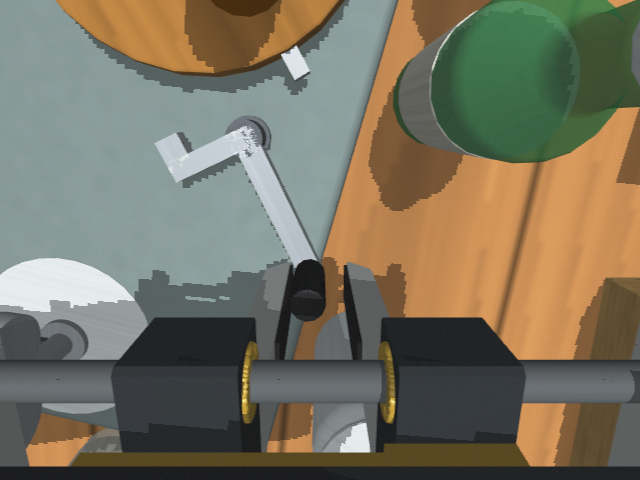

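The end stop is felt at 18 N, and the turntable is turning. I'll back off, lift clear, and check.

Emit:
{"op": "play_rows", "data": {"deltas": [[[0, -2, 0.5, 0, 0, 0, 36], [0, -1.5, 0.5, 0, 0, 0, 36], [0, 0, 0, 0, 0, 0, 36], [-20, 0, 0, 0, 0, 0, 36], [-40, 0, 0, 0, 0, 0, 36], [-40, 0, 0, 0, 0, 0, 36], [-40, 0, 0, 0, 0, 0, 36], [0, 0, -25, 0, 0, 0, 36], [0, 0, 0, 0, 0, 0, 36]]]}}

```text
time_s: 19.4
ee_pos: [0.6315, 0.0418, 0.2347]
eef_rot: [1.71, 1.568, 0.241]
force: [0.3, -1.0, -0.6]
grip_width: 0.0361
```

Run:
```python
from h import *
rel([.6315,.0142,.24],0.1)
c=viewer.camera("wrist"); cv2.imwrite("pics/w15.png",c["img"][:,:,::-1])
a=viewer.camera("scene");cv2.imwrite("pics/s15.png",a["img"][:,:,::-1])
a=viewer.camera("side");cv2.imwrite("pics/d15.png",a["img"][:,:,::-1])
```

```text
t 19.4 pos [0.6315 0.0418 0.2347] yang 0.1018 q [ 8.000e-03  4.690e-01  1.222e+00  1.000e-03  1.448e+00 -9.400e-02] F [ 0.26 -0.97 -0.6 ] M [-0.107  0.038  0.006] w 0.0361
shift [-5.3 -2.8 27.5] turn [ 0.0018 -0.0004 -0.0025]
```

View pics/w15.png

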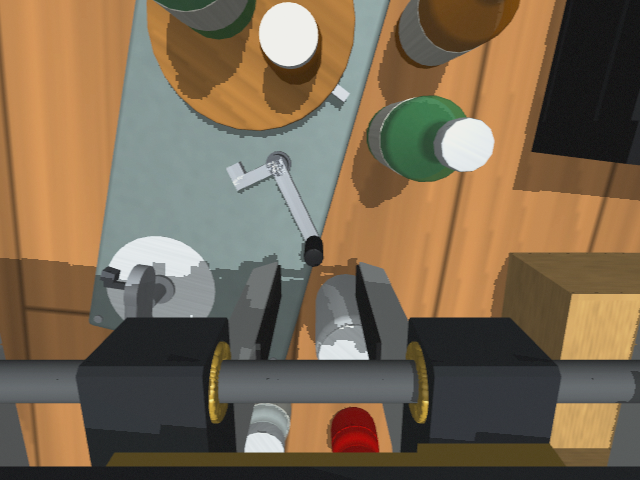

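View pics/s15.png

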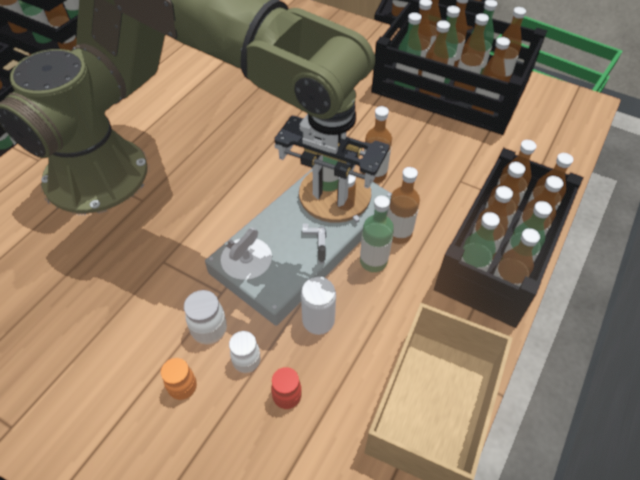

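View pics/d15.png

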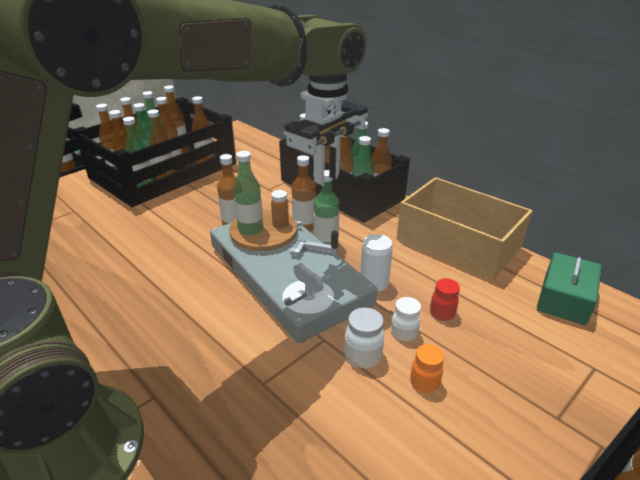

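The turntable turns: its stud has moved on and the bottle and jar have gone round. The lever is at its end, the pointer is on the stop and the loose items are unmoved. I'll draw the tool further from the turning bottle, confirm, then hand in.

Emit:
{"op": "play_rows", "data": {"deltas": [[[-30, 0, 0, 0, 0, 0, 36], [-30, 0, 15, 0, 0, 0, 36], [-20, 0, 30, 0, 0, 0, 36], [0, 0, 30, 0, 0, 0, 36], [0, 0, 10, 0, 0, 0, 36], [0, 0, 0, 0, 0, 0, 36], [0, 0, 0, 0, 0, 0, 36], [0, 0, 0, 0, 0, 0, 36], [0, 0, 0, 0, 0, 0, 36], [0, 0, 0, 0, 0, 0, 36]]]}}

```text
time_s: 20.55
ee_pos: [0.6397, -0.0441, 0.3134]
eef_rot: [-3.137, 1.571, 1.677]
force: [-0.4, 0.2, -0.4]
grip_width: 0.0362
```

Run:
```python
from h import *
rel([.6315,.0142,.24],0.1)
c=viewer.camera("wrist"); cv2.imwrite("pics/w16.png",c["img"][:,:,::-1])
a=viewer.camera("scene");crop(a,160,90,280,210,"pics/s16.png")
```

```text
t 20.55 pos [ 0.6397 -0.0441  0.3134] yang 0.1008 q [-0.126  0.467  1.047  0.     1.627 -0.227] F [-0.4   0.18 -0.44] M [-0.062  0.065 -0.015] w 0.0362
shift [ 73.4  -2.3 -58.9] turn [ 0.0008 -0.      0.    ]
pics/s16.png 2.857142857142857
```

View pics/w16.png

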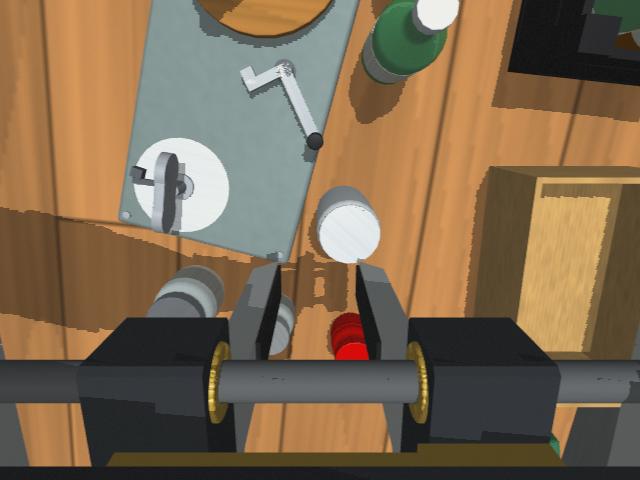

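View pics/s16.png

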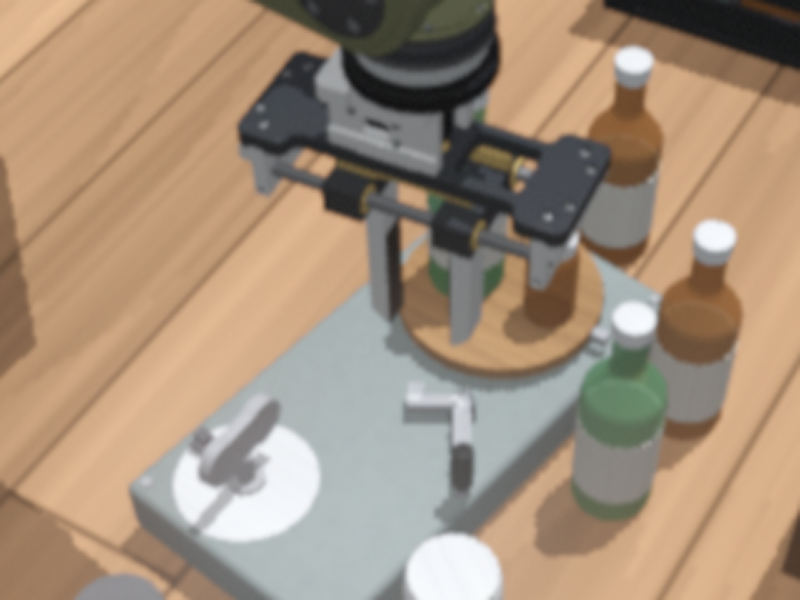

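The pointer is on its block at (140,175), the lever is at its end, the turntable is still turning, and the arm is clear.

```bash
python3 -c "
from station import hand_in
print(hand_in())"
```

```text
the job is handed in; nothing more can be done
None
```

I wound the key clockwise in two gripped part turns until its pointer met the stop. Then I swung the start lever to its end, drew the arm clear, and handed the job in at about 21 s of the 64 s allowed.

- **Key:** at the stop the moment rose to about 0.46 N m and the key no longer followed the jaws. After release the pointer stayed against its block.
- **Lever:** I felt the end stop at about 19 N, below the 40 N limit. After I let go, the lever stayed at its end.
- **Turntable:** it was turning on its own. The stud, bottle and jar had moved on between successive pictures.
- **Loose items:** by eye in the last pictures, the bottles, jars and can all stood where they began. I didn't measure their positions again.

No check failed or disagreed. My first position for the key axis was about 1 mm off in y; side forces on the tool reached about 10 N in the first part turn, so I corrected it before the second grip.

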